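# Put the small things back in their docks on the hob cover

### The job

Tidy the wooden cover board on the hob: put the pepper mill in the large round dock, the salt jar in the small round dock, the matchbox flat in the short rectangular dock and the scrubbing brush, bristles down, in the long rectangular dock. Each must stand upright, seated inside the rim of its dock and let go. Do not knock anything over, and leave the teapot and the sauce bottle where they are.

Things in the scene. Friction and masses are not known exactly. Their poses are not given: they have to be found in the camera images.
- pepper_mill: Turned wooden pepper mill, 170 mm tall, loose, standing on the cover board (top of the board at z = 0.056). Widest 58 mm near the foot; its round head, 50 mm wide, lies 123 to 159 mm above the foot and is a good grip; a 12 mm metal button tops it. Origin: centre of its underside, z up.
- salt_jar: Small round glass spice jar with a dark cap, 41 mm in diameter, 105 mm tall, loose, standing on the board. The same width at every height that is gripped. Origin: centre of its underside, z up.
- matchbox: Red and brown matchbox lying flat on the board, loose, 35 mm (x) by 58 mm (y) by 17 mm (z), drawer open by 5 mm at its -y end. The sleeve, its rigid part, reaches from y = -24 to y = +29 mm. Origin: centre of its underside. Grip it across x. Either way round is right in the dock.
- scrub_brush: Turquoise scrubbing brush standing on its blue bristles, loose, 30 mm (x) by 85 mm (y) by 55 mm tall, with an arched handle that runs along y over its middle. Widest, 30 mm, about 16 mm up, tapering to 10 mm at the top; grip it low, across x (fingertips some 8 mm above its underside). Origin: centre of its underside, z up. Either way round is right in the dock.
- dock_large_round: Dark wooden round dock, 92 mm outside, with a shallow round recess 76 mm wide: the pepper mill's place. Fixed to the board. 5 mm thick floor with a raised rim 8 mm wide that ends 9.5 mm above the board. Origin: centre of its underside, on the board's top.
- dock_small_round: Dark wooden round dock, 73 mm outside, with a shallow round recess 57 mm wide: the salt jar's place. Fixed to the board. 5 mm thick floor with a raised rim 8 mm wide that ends 9.5 mm above the board. Origin: centre of its underside, on the board's top.
- dock_short: Dark wooden rectangular dock, 68 mm (x) by 90 mm (y) outside, with a shallow recess 52 mm (x) by 74 mm (y): the matchbox's place, its long side along the dock's y. Fixed to the board. 5 mm thick floor with a raised rim 8 mm wide that ends 9.5 mm above the board. Origin: centre of its underside, on the board's top.
- dock_long: Dark wooden rectangular dock, 63 mm (x) by 118 mm (y) outside, with a shallow recess 47 mm (x) by 102 mm (y): the brush's place, its long side along the dock's y. Fixed to the board. 5 mm thick floor with a raised rim 8 mm wide that ends 9.5 mm above the board. Origin: centre of its underside, on the board's top.
- teapot: Bystander: white teapot without its lid, 120 x 207 (spout to handle) x 112 mm, at the far right corner of the board. Loose; leave it. Origin: under its middle.
- sauce_bottle: Bystander: dark sauce bottle with a yellow cap, 59 mm wide, 204 mm tall, at the near right edge of the board. Loose; leave it. Origin: centre of its underside.

How it is judged (in metres and radians):
At the end, for the whole second after the job is handed in: Centres: pepper mill and salt jar within 12 mm of their round docks', matchbox and brush within 16 mm of theirs; each on its dock's floor (underside under 7.5 mm above the board), upright within 0.1 rad, at rest, out of the fingers (horizontal distance between pepper_mill and dock_large_round below 0.012 m and z of pepper_mill in the frame of dock_large_round below 0.0075 m and angle between each of pepper_mill, salt_jar, matchbox, scrub_brush's own z axis and vertical below 0.1 rad and linear speed of each of pepper_mill, salt_jar, matchbox, scrub_brush below 0.02 m/s and contact force between each of pepper_mill, salt_jar, matchbox, scrub_brush and the fingers below 0.1 N and horizontal distance between salt_jar and dock_small_round below 0.012 m and z of salt_jar in the frame of dock_small_round below 0.0075 m and horizontal distance between matchbox and dock_short below 0.016 m and z of matchbox in the frame of dock_short below 0.0075 m and horizontal distance between scrub_brush and dock_long below 0.016 m and z of scrub_brush in the frame of dock_long below 0.0075 m); the robot touches nothing.
It fails at once if the teapot is pushed away or knocked over (distance of teapot from where it was at the start of the episode above 0.03 m or angle between teapot's own z axis and vertical above 0.4 rad).
It fails at once if the sauce bottle is pushed away or knocked over (distance of sauce_bottle from where it was at the start of the episode above 0.03 m or angle between sauce_bottle's own z axis and vertical above 0.4 rad).
It fails at once if the pepper mill is knocked over (angle between pepper_mill's own z axis and vertical above 0.9 rad).
It fails at once if the salt jar is knocked over (angle between salt_jar's own z axis and vertical above 0.9 rad).
It also fails if it takes over 96 s, if anything falls off the work surface, if the arm or the gripper's body presses on something with over 40 N, if the wrist force passes 120 N, or if a joint passes its speed limit or range.

### The arm

A 7-joint arm with a two-finger parallel gripper is mounted at the origin on a cart in front of the work surface, level with it; the furniture and walls round the work are solid. World frame = base frame: x ahead of the robot, y to its left, z up, the work surface at z = 0. Lengths are in m, angles in degrees, forces in N, time in s.
With the tool pointing down it reaches from about 0.4 to 0.85 m from the base axis. Payload 6.9 kg.
Tool frame: the origin (TCP) lies midway between the tips of the shut fingers; the grasp point (between the pads) lies ctrl.grip_point_offset behind it (ctrl.grip_point_offset is the distance from the TCP to the grasp point, in m); x points along the fingers, y is the direction in which the jaws open and shut, and the axes are right-handed (so a half turn about x gives the same grasp; the last joint's range is limited). The gripper opens to 85 mm and grips with 20 to 120 N. Pads are 22 mm wide; open, the fingers measure 114 mm over their backs; the gripper's body (76 mm by 85 mm) begins 54 mm behind the grasp point. The pads swing forward as they close: fully open they stand 13 mm farther back than shut.
Start: joints at [-65.632, 29.078, -13.613, 85.955, 7.202, 65.827, -8.869], TCP at [0.197, 0.593, 0.231] pointing down, gripper open.
Joint ranges: [-176.47, 176.47], [-13.61, 117.27], [-81.72, 77.17], [0.22, 143.17], [-87.28, 267.28], [10, 112.55], [-165.47, 165.47]. Speed limits (degrees/s): [136.94, 136.94, 180, 180, 180, 180, 180].

### API

Orientations are given as a 3x3 rotation matrix whose columns are the frame's x, y, z axes.
In Python, from rig import ctrl gives the robot as it stands. The module is installed in compiled form; this text tells all that it offers.
- The arm moves only by the tool step_arm, never from a script. Its arguments are lists of equal length, an entry for each row: "jaw": the gripper's target within -1 to 1 (shut at 1, half-way at 0, fully open at -1); "dp": the shift along the tool's x, y, z in cm, a list of three; "spin": the turn about the tool's x in rad. In form: {"jaw": [jaw, ...], "dp": [[dx, dy, dz], ...], "spin": [spin, ...]}. A call has exactly 5 rows; each row shifts and turns the commanded pose from where the row before left it, along the tool's axes as they then stand; what a row does not reach is not made up. A row lasts 1/8 s, in which the tool goes at most 62.5 mm and 10.7 degrees, less where a joint would pass 70% of its speed; a pose out of reach is approached as far as the arm can. A call is refused whole if a number of a shift passes 6.25 or a number of a turn 0.188, either way. A call with a gripper value outside its range is refused whole. The fingers move at their own pace and stop on an object; the grip force is fixed at half the most. Time passes only in rows, so rows that do not move let the fingers close, or fill a call up. It gives the time, the measured TCP pose, the force and the opening at its end, in the units of the state.
- ctrl.sense(): the state, without advancing time (a new reading comes with each control period).
- ctrl.get_image(name): name is "scene" or "top" or "wrist"; returns (picture, depth): 480x640x3 uint8, red, green, blue; 480x640 float32, m along the optical axis (not along the pixel's ray), 0 where there is no reading.
- ctrl.calibration(name): a dict with "fov_y" (degrees; the focal length in pixels is half the picture's height over the tangent of half this angle, whatever the lens; pixels are square), "cx", "cy" (the principal point, pixels), "R" (3x3) and "t" (3): a world point X has camera coordinates R X + t; the wrist camera has in their place "hand_eye" (4x4, takes a point from camera to tool coordinates, whose origin is the TCP and whose axes are the tool frame's). Camera axes: x right, y down, z forward; pixel columns grow to the right and rows downward; lengths in m; the calibration is good to about 2 mm. A picture is of the moment at which its call begins: read the wrist's pose just before it. calibration takes no time and is no camera call.
- ctrl.finish_job(): hands the job in, once; it reports no verdict.
Trained networks look in the newest picture that a camera, given by its name, has taken for a name from the list of things; names that differ only in an ending like _2 or _b are one class to them, and where a whole thing is asked for, a point or a joint stands for the part that bears it (a point fixed in the world has none). Each returns a list of dicts, best first, with "score" (0 to 1); they miss things now and then, are a little off and sometimes report something else, mostly with a low value. They report only what shows in the picture. A call takes as long as a camera call.
- ctrl.silhouettes(camera, thing): "mask" (480x640 bool, what is visible of it) and "location" ([column, row] in pixels, amid what is visible of it).
The state is a dict: "clock": time; "joint_pos": joint angles; "joint_velocities": joint speeds; "effort": joint torques, N m; "ee_pos": TCP position; "tcp_rot": TCP orientation; "ft_force": force on the tool from outside, world axes, zero at the start; "wrist_torque": the same for the moment, N m; "grip_width": finger opening in m.
Only numpy, scipy, OpenCV 4.12 (cv2) and the standard library are available. Lean on these libraries where they do the work, as an engineer would, in place of code of your own. Each camera call takes 0.05 s, during which the arm holds its last target. There are 200 camera calls.

## Working session

There is one attempt and no reset: what is moved stays moved. The work goes in short steps, Python scripts to look and compute and a tool call to move; the robot and the scene stay as the last step left them, time stands still between calls to the robot, and variables do not carry over. Pictures are saved under pics/ and viewed, about 12 in all and at most 16, crops included, and the job is handed in when it is done.

Besides the shell and the picture viewer there is one more tool, called after "Emit:" as name(argument=value, ...), one argument or row to a line, values as JSON. step_arm: Moves the arm, as the interface text tells. Its arguments: {"type":"object","properties":{"jaw":{"type":"array","items":{"type":"number"}},"dp":{"type":"array","items":{"type":"array","items":{"type":"number"}}},"spin":{"type":"array","items":{"type":"number"}}},"required":["jaw","dp","spin"]}

```bash
mkdir -p pics; cat > h.py <<'E'
import numpy as np, cv2
from rig import ctrl
def cam(name):
    s=ctrl.sense(); img,d=ctrl.get_image(name); c=ctrl.calibration(name)
    f=240/np.tan(np.radians(c["fov_y"])/2)
    if name=="wrist":
        H=np.array(c["hand_eye"]); R=np.array(s["tcp_rot"]); A=R@H[:3,:3]; b=R@H[:3,3]+np.array(s["ee_pos"])
    else:
        R=np.array(c["R"]); A=R.T; b=-R.T@np.array(c["t"])
    v,u=np.mgrid[:480,:640]
    P=np.stack([(u-c["cx"])/f*d,(v-c["cy"])/f*d,d],-1)@A.T+b
    P[d<=0]=np.nan
    return img,d,P
def save(img,n): cv2.imwrite("pics/"+n,img[:,:,::-1])
E
python3 - <<'E'
from h import *
s=ctrl.sense(); print({k:np.round(s[k],3).tolist() for k in ("clock","ee_pos","tcp_rot","ft_force","grip_width")}, ctrl.grip_point_offset)
for n in("top","scene"):
    img,d,P=cam(n); save(img,n+"0.png"); np.save(n+".npy",P)
    c=ctrl.calibration(n);print(n,c)
    for t in "pepper_mill salt_jar matchbox scrub_brush dock_large_round dock_small_round dock_short dock_long teapot sauce_bottle".split():
        for r in ctrl.silhouettes(n,t)[:2]:
            m=r["mask"]; q=P[m]; q=q[~np.isnan(q[:,0])]
            if len(q)<10: continue
            rc=cv2.minAreaRect(q[:,:2].astype(np.float32)*1000)
            print(n,t,round(r["score"],2),np.round(r["location"]),m.sum(),"med",np.round(np.median(q,0),3),"lo",np.round(np.percentile(q,2,0),3),"hi",np.round(np.percentile(q,98,0),3),"rect",[np.round(x,0) for x in rc])
print(ctrl.calibration("wrist"))
E
```

```text
{'clock': 0.0, 'ee_pos': [0.196, 0.593, 0.23], 'tcp_rot': [[-0.001, 0.314, 0.949], [-0.002, 0.949, -0.314], [-1.0, -0.002, 0.0]], 'ft_force': [0.042, 0.005, -0.304], 'grip_width': 0.086} 0.0187
top {'fov_y': 48.287568935486796, 'cx': 319.69931176001336, 'cy': 245.35410052040757, 'R': array([[ 0.01046109, -0.99972627,  0.02092732],
       [-0.9967807 , -0.01208941, -0.07925962],
       [ 0.07949092, -0.02003081, -0.99663432]]), 't': array([0.05743239, 0.58765518, 1.02194804])}
top pepper_mill 0.9 [313. 331.] 919 med [0.433 0.079 0.207] lo [0.408 0.054 0.067] hi [0.452 0.102 0.225] rect [array([427.,  80.]), array([52., 60.]), np.float64(37.0)]
top salt_jar 0.6 [266. 284.] 498 med [0.513 0.156 0.161] lo [0.496 0.139 0.098] hi [0.532 0.176 0.164] rect [array([514., 157.]), array([39., 41.]), np.float64(42.0)]
top matchbox 0.96 [299. 214.] 568 med [0.642 0.106 0.072] lo [0.622 0.08  0.065] hi [0.664 0.132 0.076] rect [array([643., 107.]), array([36., 56.]), np.float64(18.0)]
top scrub_brush 0.88 [397. 312.] 655 med [ 0.463 -0.08   0.078] lo [ 0.434 -0.115  0.057] hi [ 0.489 -0.051  0.111
[... 3242 characters left out ...]
i [ 0.572 -0.135  0.259] rect [array([ 550., -151.]), array([58., 41.]), np.float64(27.0)]
scene sauce_bottle 0.17 [219. 226.] 1354 med [0.773 0.22  0.125] lo [0.741 0.163 0.064] hi [0.824 0.26  0.164] rect [array([566., 362.]), array([ 72., 899.]), np.float64(57.0)]
{'fov_y': 65.75880950451526, 'cx': 316.9581232984219, 'cy': 240.1179665711133, 'hand_eye': array([[-1.82583418e-04, -3.04201648e-01,  9.52607644e-01,
        -1.42083179e-01],
       [ 9.99999769e-01,  5.68231467e-04,  3.73123528e-04,
         3.56283108e-04],
       [-6.54806431e-04,  9.52607492e-01,  3.04201474e-01,
        -7.86301599e-02],
       [ 0.00000000e+00,  0.00000000e+00,  0.00000000e+00,
         1.00000000e+00]])}
```

View pics/top0.png

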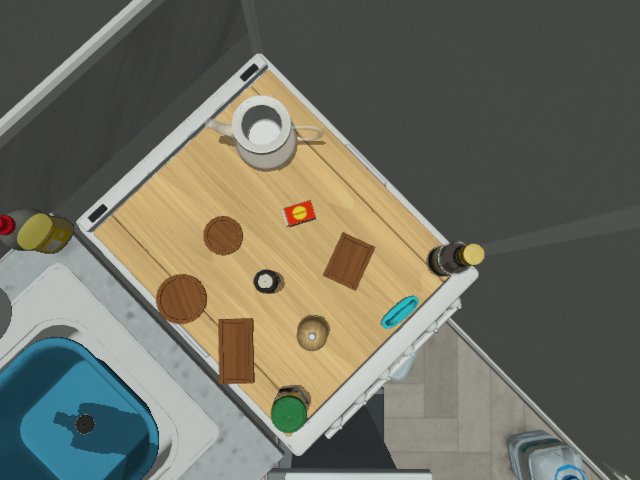

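View pics/scene0.png

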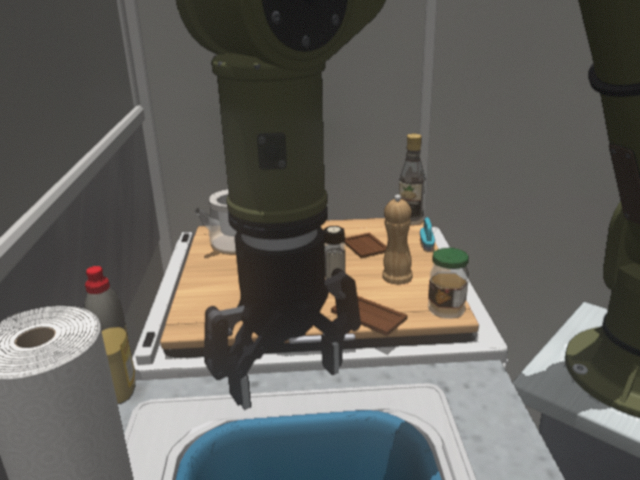

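Top view: mill at (312,333), salt (266,282), matchbox (299,213), brush (399,312), and all four docks (large 181,298; small 223,236; short 349,261; long 236,351). The unlisted green-lidded jar at (289,413) must be avoided. The scene view confirms everything is standing.

Next I fit centres and yaws.

```bash
cat >> h.py <<'E'
def fit(P,m,z0,z1,circ=False):
    q=P[m]; q=q[~np.isnan(q[:,0])]; q=q[(q[:,2]>z0)&(q[:,2]<z1)]
    p=(q[:,:2]*1000).astype(np.float32)
    if circ:
        c,r=cv2.minEnclosingCircle(p); return len(p),np.round(c,1),round(r,1)
    # drop sparse outliers
    D=np.sqrt(((p[:,None]-p[None])**2).sum(-1)); p=p[(D<6).sum(1)>=4]
    (c,(w,h),a)=cv2.minAreaRect(p)
    if w>h: w,h,a=h,w,a+90
    return len(p),np.round(c,1),(round(w,1),round(h,1)),"short-axis yaw",round((a+90)%180-90,1)
E
python3 - <<'E'
from h import *
img,d,P=cam("top")
g=lambda t:ctrl.silhouettes("top",t)[0]["mask"]
for t,a,b in[("pepper_mill",.19,.218),("pepper_mill",.222,.24),("salt_jar",.155,.17),("dock_large_round",.0585,.07),("dock_small_round",.0585,.07)]: print(t,fit(P,g(t),a,b,True))
for t,a,b in[("matchbox",.066,.08),("scrub_brush",.062,.115),("dock_short",.0585,.07),("dock_long",.0585,.07)]: print(t,fit(P,g(t),a,b))
# green jar
q=P[385:440,260:315].reshape(-1,3); q=q[q[:,2]>.1]; print("jar",q.min(0),q.max(0))
q=P[270:300,340:360].reshape(-1,3)
E
```

```text
pepper_mill (707, array([428.9,  79.7]), 24.8)
pepper_mill (41, array([429.5,  80.1]), 5.6)
salt_jar (442, array([514.6, 158.4]), 20.3)
dock_large_round (1822, array([482.2, 320.8]), 47.4)
dock_small_round (1053, array([600.6, 246.7]), 36.6)
matchbox (587, array([643.2, 106.8]), (35.7, 58.2), 'short-axis yaw', 18.3)
scrub_brush (598, array([462.1, -83.1]), (28.8, 81.6), 'short-axis yaw', 39.1)
dock_short (1542, array([555.2,  10.6]), (67.9, 89.9), 'short-axis yaw', 65.7)
dock_long (2087, array([387.1, 218. ]), (63.3, 118.4), 'short-axis yaw', -87.8)
jar [0.26696783 0.0849578  0.10020021] [0.32562429 0.14771736 0.16722546]
```

Emit:
step_arm(
  jaw=[-1,-1,-1,-1,-1],
  dp=[
    [-0.7,-4.14,3.82],
    [-0.7,-4.14,3.82],
    [-0.7,-4.14,3.82],
    [-0.7,-4.14,3.82],
    [-0.7,-4.14,3.82],
  ],
  spin=[0,0,0,0,0],
)

```text
clock: 2.22
ee_pos: [0.3134, 0.335, 0.2667]
tcp_rot: [[0.001, 0.315, 0.949], [0.0, 0.949, -0.315], [-1.0, 0.001, 0.0]]
ft_force: [1.8, 0.3, -0.0]
grip_width: 0.0856
```

Emit:
step_arm(
  jaw=[-1,-1,-1,-1,-1],
  dp=[
    [-0.7,-4.14,3.82],
    [-0.7,-4.14,3.82],
    [-0.7,-4.14,3.82],
    [-0.7,-4.14,3.82],
    [-0.7,-4.14,3.82],
  ],
  spin=[0,0,0,0,0],
)

```text
clock: 2.85
ee_pos: [0.4295, 0.0785, 0.3019]
tcp_rot: [[0.001, 0.314, 0.949], [0.0, 0.949, -0.314], [-1.0, 0.001, 0.001]]
ft_force: [1.4, 0.1, 0.1]
grip_width: 0.0854
```

```bash
cat >> h.py <<'E'
def go(x,y,z,yaw=None,off=None):
    s=ctrl.sense(); R=np.array(s["tcp_rot"]); p=np.array(s["ee_pos"]); d=np.array([x,y,z])-p
    cy=np.degrees(np.arctan2(R[1,1],R[0,1])); sp=0
    if yaw is not None:
        e=(yaw-cy+180)%360-180
        sp=-np.radians(e)
    n=int(np.ceil(max(np.linalg.norm(d)/.06,abs(sp)/.18,1)))
    print("now",np.round(p,4),"yaw",round(cy,1),"down",np.round(R[:,0],3),"w",round(float(s["grip_width"]),4),"F",np.round(s["ft_force"],1),"q",np.round(s["joint_pos"],0),"t",round(float(s["clock"]),2))
    print("tool total cm",np.round(R.T@d*100,2),"spin",round(sp,3),"rows",n)
    if sp:
        from scipy.spatial.transform import Rotation as Q
        for i in range(n): print("  row",np.round((R@Q.from_rotvec([i*sp/n,0,0]).as_matrix()).T@d*100/n,2).tolist(),round(sp/n,4))
E
python3 -c "
from h import *
go(.429,.080,.176)"
```

```text
now [0.4295 0.0785 0.3019] yaw 71.7 down [ 0.001  0.    -1.   ] w 0.0854 F [1.4 0.1 0.1] q [-15.   9.   1. 105.  -0.  66.  58.] t 2.85
tool total cm [12.59  0.12 -0.11] spin 0 rows 3
```

Emit:
step_arm(
  jaw=[-1,-1,-1,-1,1],
  dp=[
    [4.0,0.1,-0.1],
    [4.5,0,0],
    [4.0,0,0],
    [0,0,0],
    [0,0,0],
  ],
  spin=[0,0,0,0,0],
)

```text
clock: 3.48
ee_pos: [0.4291, 0.0816, 0.1775]
tcp_rot: [[0.001, 0.314, 0.949], [0.0, 0.949, -0.314], [-1.0, 0.001, 0.001]]
ft_force: [0.7, 0.0, 0.2]
grip_width: 0.0699
```

Emit:
step_arm(
  jaw=[1,1,1,1,1],
  dp=[
    [0,0,0],
    [0,0,0],
    [0,0,0],
    [0,0,0],
    [0,0,0],
  ],
  spin=[0,0,0,0,0],
)

```text
clock: 4.1
ee_pos: [0.4297, 0.0815, 0.1784]
tcp_rot: [[0.004, 0.315, 0.949], [0.001, 0.949, -0.315], [-1.0, 0.002, 0.004]]
ft_force: [-1.1, -0.2, 9.7]
grip_width: 0.0461
```

Width 46 mm and an upward force suggest I'm gripping above the head's equator, so I'll regrip 7 mm lower.

Emit:
step_arm(
  jaw=[0,-0.3,-0.3,-0.3,1],
  dp=[
    [0,0,0],
    [0,0,0],
    [0.7,-0.1,0],
    [0,0,0],
    [0,0,0],
  ],
  spin=[0,0,0,0,0],
)

```text
clock: 4.72
ee_pos: [0.428, 0.08, 0.1694]
tcp_rot: [[-0.0, 0.315, 0.949], [-0.001, 0.949, -0.315], [-1.0, -0.001, -0.0]]
ft_force: [0.2, -1.6, 1.6]
grip_width: 0.0462
```

Emit:
step_arm(
  jaw=[1,1,1,1,1],
  dp=[
    [0,0,0],
    [0,0,0],
    [0,0,0],
    [0,0,0],
    [0,0,0],
  ],
  spin=[0,0,0,0,0],
)

```text
clock: 5.35
ee_pos: [0.4279, 0.0801, 0.1694]
tcp_rot: [[-0.0, 0.315, 0.949], [-0.0, 0.949, -0.315], [-1.0, -0.001, -0.0]]
ft_force: [-1.1, -1.7, 5.1]
grip_width: 0.0465
```

Emit:
step_arm(
  jaw=[1,1,1,1,1],
  dp=[
    [-1,0,0],
    [-2,0,0],
    [-3,0,0],
    [-3,0,0],
    [-3,0,0],
  ],
  spin=[0,0,0,0,0],
)

```text
clock: 5.98
ee_pos: [0.4278, 0.0808, 0.2906]
tcp_rot: [[0.0, 0.314, 0.949], [0.0, 0.949, -0.314], [-1.0, 0.0, -0.0]]
ft_force: [0.5, 0.4, -1.7]
grip_width: 0.0466
```

```bash
python3 -c "
from h import *
go(.4822,.3208,.2894)
img,d,P=cam('scene'); save(img[100:400,150:550],'s1.png')
img,d,P=cam('wrist'); m=ctrl.silhouettes('wrist','pepper_mill'); 
for r in m[:2]:
  q=P[r['mask']];print(r['score'],np.nanpercentile(q,[2,50,98],axis=0).round(3))
"
```

```text
now [0.4278 0.0808 0.2906] yaw 71.7 down [ 0.  0. -1.] w 0.0466 F [ 0.5  0.4 -1.7] q [-15.   9.   1. 107.  -0.  64.  58.] t 5.97
tool total cm [ 0.13 24.5  -2.38] spin 0 rows 5
0.76 [[0.404 0.061 0.194]
 [0.417 0.085 0.328]
 [0.44  0.103 0.35 ]]
```

View pics/s1.png

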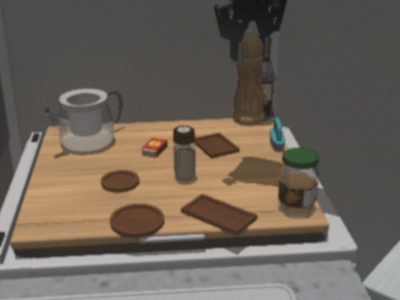

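Mill hangs upright (crop: 250,80). Moving to the large dock.

Emit:
step_arm(
  jaw=[1,1,1,1,1],
  dp=[
    [0,4,-0.4],
    [0,5.5,-0.6],
    [0,5.5,-0.6],
    [0,5.5,-0.5],
    [0,4,-0.4],
  ],
  spin=[0,0,0,0,0],
)

```text
clock: 6.75
ee_pos: [0.4807, 0.3235, 0.2875]
tcp_rot: [[-0.002, 0.313, 0.95], [-0.001, 0.95, -0.313], [-1.0, -0.001, -0.002]]
ft_force: [0.9, 0.0, -1.9]
grip_width: 0.0465
```

Emit:
step_arm(
  jaw=[1,1,1,1,1],
  dp=[
    [1,0,0],
    [3,0,0],
    [3,0,0],
    [2.0,0,0],
    [0,0,0],
  ],
  spin=[0,0,0,0,0],
)

```text
clock: 7.38
ee_pos: [0.48, 0.3191, 0.1969]
tcp_rot: [[-0.004, 0.315, 0.949], [-0.003, 0.949, -0.315], [-1.0, -0.004, -0.003]]
ft_force: [-0.4, 0.3, -0.4]
grip_width: 0.0463
```

```bash
python3 -c "
from h import *
go(.4813,.321,.1755)"
```

```text
now [0.48   0.3191 0.1969] yaw 71.6 down [-0.004 -0.003 -1.   ] w 0.0463 F [-0.4  0.3 -0.4] q [-33.  26.  -5.  96.   3.  58.  33.] t 7.38
tool total cm [2.14 0.23 0.07] spin 0 rows 1
```

Emit:
step_arm(
  jaw=[1,1,1,1,1],
  dp=[
    [0.7,0.2,0.1],
    [0.7,0,0],
    [0.4,0,0],
    [0.2,0,0],
    [0,0,0],
  ],
  spin=[0,0,0,0,0],
)

```text
clock: 8.0
ee_pos: [0.4829, 0.3225, 0.1793]
tcp_rot: [[-0.0, 0.314, 0.949], [-0.0, 0.949, -0.314], [-1.0, -0.0, 0.0]]
ft_force: [-0.8, 0.6, -1.7]
grip_width: 0.0466
```

Emit:
step_arm(
  jaw=[1,1,1,1,1],
  dp=[
    [0.2,-0.1,-0.1],
    [0.15,0,0],
    [0.1,0,0],
    [0,0,0],
    [0,0,0],
  ],
  spin=[0,0,0,0,0],
)

```text
clock: 8.62
ee_pos: [0.4816, 0.3219, 0.1748]
tcp_rot: [[-0.0, 0.314, 0.949], [-0.0, 0.949, -0.314], [-1.0, -0.0, -0.0]]
ft_force: [-0.7, -0.5, -1.4]
grip_width: 0.0461
```

Emit:
step_arm(
  jaw=[1,1,1,1,1],
  dp=[
    [0.1,0,0],
    [0.1,0,0],
    [0,0,0],
    [0,0,0],
    [0,0,0],
  ],
  spin=[0,0,0,0,0],
)

```text
clock: 9.25
ee_pos: [0.4822, 0.3218, 0.1744]
tcp_rot: [[0.002, 0.315, 0.949], [0.001, 0.949, -0.315], [-1.0, 0.001, 0.002]]
ft_force: [-2.1, -2.7, 11.0]
grip_width: 0.0468
```

Contact with the dock floor. Releasing, then up.

Emit:
step_arm(
  jaw=[0.2,-0.3,-0.6,-0.6,-0.6],
  dp=[
    [0,0,0],
    [0,0,0],
    [0,0,0],
    [0,0,0],
    [0,0,0],
  ],
  spin=[0,0,0,0,0],
)

```text
clock: 9.88
ee_pos: [0.4816, 0.3219, 0.1726]
tcp_rot: [[-0.0, 0.314, 0.949], [-0.0, 0.949, -0.314], [-1.0, -0.0, -0.0]]
ft_force: [0.3, -0.1, -0.6]
grip_width: 0.0681
```

Emit:
step_arm(
  jaw=[-0.6,-0.6,-0.6,-0.6,-0.6],
  dp=[
    [-2,0,0],
    [-4,0,0],
    [-4,0,0],
    [-1,0,0],
    [0,0,0],
  ],
  spin=[0,0,0,0,0],
)

```text
clock: 10.5
ee_pos: [0.4817, 0.322, 0.2829]
tcp_rot: [[0.001, 0.314, 0.949], [0.0, 0.949, -0.314], [-1.0, 0.001, 0.0]]
ft_force: [0.1, 0.3, -0.4]
grip_width: 0.0681
```

```bash
python3 -c "
from h import *
go(.6432,.1068,.25,18.3)
img,d,P=cam('top'); save(img[150:400,120:460],'t1.png')
"
```

```text
now [0.4817 0.322  0.2829] yaw 71.7 down [ 0.001  0.    -1.   ] w 0.0681 F [ 0.1  0.3 -0.4] q [-33.  23.  -5.  88.   2.  69.  33.] t 10.5
tool total cm [  3.29 -15.35  22.09] spin 0.932 rows 6
  row [0.55, -2.56, 3.68] 0.1553
  row [0.55, -1.96, 4.03] 0.1553
  row [0.55, -1.31, 4.29] 0.1553
  row [0.55, -0.63, 4.44] 0.1553
  row [0.55, 0.06, 4.48] 0.1553
  row [0.55, 0.75, 4.42] 0.1553
```

View pics/t1.png

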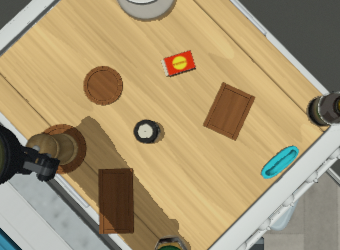

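The mill stands in the large dock (crop 62,147), partly under the gripper. On to the matchbox.

Emit:
step_arm(
  jaw=[-0.6,-0.6,-0.6,-0.6,-0.6],
  dp=[
    [0,-2.56,3.68],
    [0.5,-1.96,4.03],
    [0.5,-1.31,4.29],
    [0.5,-0.63,4.44],
    [0.5,0.06,4.48],
  ],
  spin=[0.155,0.155,0.155,0.155,0.155],
)

```text
clock: 11.18
ee_pos: [0.6163, 0.1413, 0.2606]
tcp_rot: [[-0.003, 0.891, 0.454], [-0.001, 0.454, -0.891], [-1.0, -0.003, -0.0]]
ft_force: [-0.8, 0.4, -0.5]
grip_width: 0.0683
```

Emit:
step_arm(
  jaw=[-0.6,-0.6,-0.6,-0.6,-0.6],
  dp=[
    [0.5,0.75,4.42],
    [0,0,0],
    [0,0,0],
    [0,0,0],
    [0,0,0],
  ],
  spin=[0.157,0,0,0,0],
)

```text
clock: 11.8
ee_pos: [0.6427, 0.108, 0.2579]
tcp_rot: [[-0.0, 0.949, 0.316], [0.001, 0.316, -0.949], [-1.0, 0.0, -0.001]]
ft_force: [0.4, 0.1, -0.4]
grip_width: 0.0685
```

```bash
python3 -c "
from h import *
go(.6432,.1068,.062,18.3)
img,d,P=cam('wrist'); save(img,'w1.png')
for r in ctrl.silhouettes('wrist','matchbox')[:1]: print(r['score'],r['location'],fit(P,r['mask'],.066,.08))
"
```

```text
now [0.6427 0.108  0.2579] yaw 18.4 down [-0.     0.001 -1.   ] w 0.0685 F [ 0.4  0.1 -0.4] q [-18.  31.  10.  79.  -6.  71.  12.] t 11.8
tool total cm [1.959e+01 1.000e-02 1.400e-01] spin 0.002 rows 4
  row [4.9, 0.0, 0.03] 0.0004
  row [4.9, 0.0, 0.03] 0.0004
  row [4.9, 0.0, 0.03] 0.0004
  row [4.9, 0.0, 0.03] 0.0004
0.73 [319.3, 215.6] (2398, array([642.9, 106.7]), (34.8, 58.3), 'short-axis yaw', 17.8)
```

Emit:
step_arm(
  jaw=[-0.6,-0.6,-0.6,-0.6,-0.6],
  dp=[
    [5,0,0.1],
    [5.5,0,0],
    [5.5,0,0],
    [3.4,0,0],
    [0,0,0],
  ],
  spin=[0,0,0,0,0],
)

```text
clock: 12.52
ee_pos: [0.6415, 0.1059, 0.0613]
tcp_rot: [[-0.005, 0.949, 0.314], [-0.001, 0.314, -0.949], [-1.0, -0.005, -0.001]]
ft_force: [0.0, -0.1, 0.3]
grip_width: 0.0681
```

Emit:
step_arm(
  jaw=[0,1,1,1,1],
  dp=[
    [0.1,0,0],
    [0,0,0],
    [0,0,0],
    [0,0,0],
    [0,0,0],
  ],
  spin=[0,0,0,0,0],
)

```text
clock: 13.15
ee_pos: [0.6449, 0.1061, 0.0653]
tcp_rot: [[0.004, 0.95, 0.314], [0.001, 0.314, -0.95], [-1.0, 0.004, 0.0]]
ft_force: [-2.0, -1.0, 6.1]
grip_width: 0.0321
```

Emit:
step_arm(
  jaw=[1,1,1,1,1],
  dp=[
    [-1,0,0],
    [-3,0,0],
    [-4,0,0],
    [-4,0,0],
    [0,0,0],
  ],
  spin=[0,0,0,0,0],
)

```text
clock: 13.78
ee_pos: [0.6456, 0.1059, 0.1876]
tcp_rot: [[0.008, 0.95, 0.313], [0.001, 0.313, -0.95], [-1.0, 0.008, 0.001]]
ft_force: [-0.2, 0.9, 0.4]
grip_width: 0.0322
```

```bash
python3 -c "
from h import *
go(.5552,.0106,.178,65.9)
img,d,P=cam('wrist'); save(img,'w2.png')
for r in ctrl.silhouettes('wrist','matchbox')[:1]: print(r['score'],r['location'],np.nanpercentile(P[r['mask']],[2,50,98],axis=0).round(3))
"
```

```text
now [0.6456 0.1059 0.1876] yaw 18.3 down [ 0.008  0.001 -1.   ] w 0.0322 F [-0.2  0.9  0.4] q [-17.  33.  10.  85.  -6.  61.  12.] t 13.78
tool total cm [  0.88 -11.58   6.22] spin -0.831 rows 5
  row [0.18, -2.32, 1.24] -0.1663
  row [0.18, -2.49, 0.84] -0.1663
  row [0.18, -2.59, 0.42] -0.1663
  row [0.18, -2.63, -0.02] -0.1663
  row [0.18, -2.59, -0.45] -0.1663
0.71 [317.8, 310.9] [[0.623 0.079 0.184]
 [0.644 0.112 0.194]
 [0.665 0.137 0.196]]
```

View pics/w2.png

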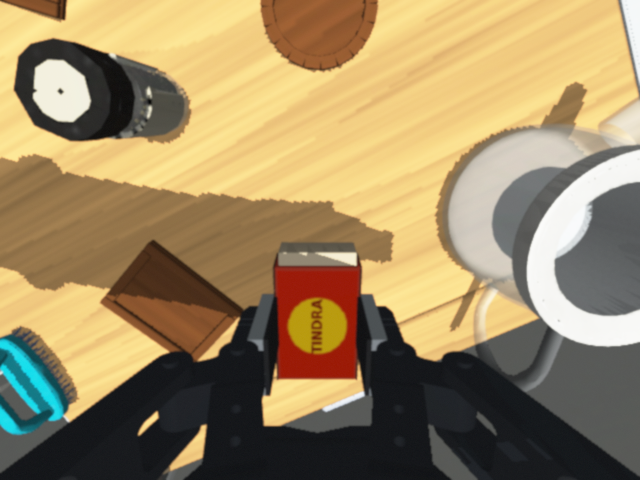

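The matchbox is held squarely (318,310) with its underside 9 mm below the TCP. Rotating and moving to the short dock.

Emit:
step_arm(
  jaw=[1,1,1,1,1],
  dp=[
    [0,-2.32,1.24],
    [0,-2.49,0.84],
    [0,-2.59,0.42],
    [0,-2.63,0],
    [0,-2.59,-0.45],
  ],
  spin=[-0.166,-0.166,-0.166,-0.166,-0.166],
)

```text
clock: 14.5
ee_pos: [0.5515, 0.0099, 0.1816]
tcp_rot: [[-0.002, 0.404, 0.915], [-0.0, 0.915, -0.404], [-1.0, -0.001, -0.002]]
ft_force: [-0.2, 0.0, -0.5]
grip_width: 0.0324
```

Emit:
step_arm(
  jaw=[1,1,1,1,1],
  dp=[
    [0,0,0],
    [3,0,0],
    [3,0,0],
    [2,0,0],
    [0,0,0],
  ],
  spin=[0,0,0,0,0],
)

```text
clock: 15.12
ee_pos: [0.5519, 0.0112, 0.1008]
tcp_rot: [[-0.004, 0.41, 0.912], [0.0, 0.912, -0.41], [-1.0, -0.002, -0.004]]
ft_force: [-0.1, -0.5, -0.8]
grip_width: 0.0318
```

```bash
python3 -c "
from h import *
go(.5552,.0106,.071,65.9)
img,d,P=cam('top'); 
for r in ctrl.silhouettes('top','matchbox')[:1]: print(r['score'],fit(P,r['mask'],.09,.3))
"
```

```text
now [0.5519 0.0112 0.1008] yaw 65.8 down [-0.004  0.    -1.   ] w 0.0318 F [-0.1 -0.5 -0.8] q [ -2.  31.  -2. 107.   2.  43.  60.] t 15.12
tool total cm [2.98 0.08 0.34] spin -0.002 rows 1
  row [2.98, 0.08, 0.34] -0.002
```

Emit:
step_arm(
  jaw=[1,1,1,1,1],
  dp=[
    [0,0.1,0.3],
    [1.3,0,0],
    [1,0,0],
    [0.6,0,0],
    [0,0,0],
  ],
  spin=[0,0,0,0,0],
)

```text
clock: 15.85
ee_pos: [0.5557, 0.0101, 0.0731]
tcp_rot: [[-0.001, 0.41, 0.912], [-0.0, 0.912, -0.41], [-1.0, -0.001, -0.001]]
ft_force: [0.3, 0.6, -0.8]
grip_width: 0.0321
```

Emit:
step_arm(
  jaw=[1,1,1,0.3,0],
  dp=[
    [0.2,0,0],
    [0.1,0,0],
    [0,0,0],
    [0,0,0],
    [0,0,0],
  ],
  spin=[0,0,0,0,0],
)

```text
clock: 16.48
ee_pos: [0.5563, 0.0102, 0.0709]
tcp_rot: [[0.0, 0.409, 0.912], [-0.0, 0.912, -0.409], [-1.0, 0.0, 0.0]]
ft_force: [-1.3, 0.2, -0.1]
grip_width: 0.0428
```

Emit:
step_arm(
  jaw=[-0.4,-0.4,-0.4,-0.4,-0.4],
  dp=[
    [0,0,0],
    [0,0,0],
    [-3,0,0],
    [-5,0,0],
    [-5,0,0],
  ],
  spin=[0,0,0,0,0],
)

```text
clock: 17.1
ee_pos: [0.5559, 0.0101, 0.2021]
tcp_rot: [[-0.001, 0.409, 0.912], [-0.0, 0.912, -0.409], [-1.0, -0.0, -0.001]]
ft_force: [0.8, -0.7, -0.6]
grip_width: 0.06
```

```bash
python3 -c "
from h import *
go(.5146,.1584,.24,65.9)
img,d,P=cam('wrist'); save(img,'w3.png')
for t,a,b,c in(('matchbox',.07,.09,0),('salt_jar',.155,.17,1),('dock_short',.0585,.07,0)):
  for r in ctrl.silhouettes('wrist',t)[:1]: print(t,r['score'],fit(P,r['mask'],a,b,c), np.nanmedian(P[r['mask']],0))
"
```

```text
now [0.5559 0.0101 0.2021] yaw 65.8 down [-0.001 -0.    -1.   ] w 0.06 F [ 0.8 -0.7 -0.6] q [-2. 24. -3. 99.  1. 57. 61.] t 17.1
tool total cm [-3.79 11.83 -9.84] spin -0.001 rows 3
  row [-1.26, 3.94, -3.28] -0.0004
  row [-1.26, 3.95, -3.28] -0.0004
  row [-1.26, 3.95, -3.28] -0.0004
matchbox 0.6 (3517, array([555.5,  10.5]), (35.1, 58.9), 'short-axis yaw', 65.8) [0.55365023 0.01124042 0.07702413]
salt_jar 0.62 (7066, array([514.4, 158.1]), 21.1) [0.51168263 0.14786128 0.15980361]
dock_short 0.88 (6105, array([555.2,   9.9]), (68.2, 89.9), 'short-axis yaw', 65.8) [0.54728365 0.01256815 0.06408355]
```

View pics/w3.png

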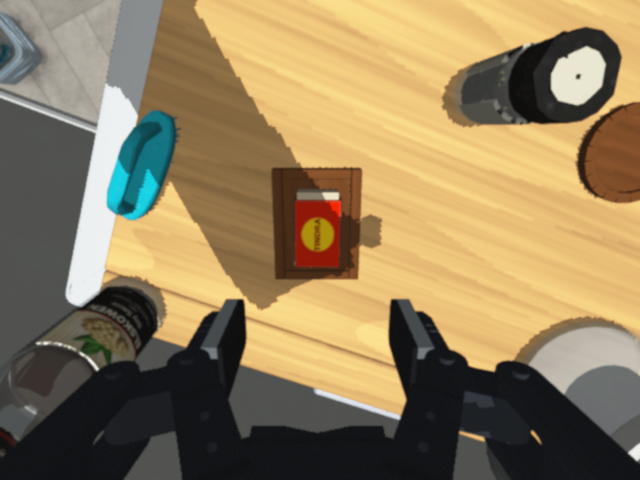

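The matchbox is centred in its dock (318,232), and the rest of the scene is undisturbed. Next, the salt jar with jaws at yaw ~20°, so the camera stays clear of the mill at the drop-off.

```bash
python3 -c "
from h import *
go(.5144,.1582,.24,20)
"
```

```text
now [0.5565 0.0102 0.2016] yaw 65.8 down [ 0.002  0.    -1.   ] w 0.0598 F [-0.5  0.4 -0.3] q [-2. 24. -3. 99.  1. 57. 61.] t 17.3
tool total cm [-3.85 11.78 -9.9 ] spin 0.8 rows 5
  row [-0.77, 2.36, -1.98] 0.16
  row [-0.77, 2.01, -2.33] 0.16
  row [-0.77, 1.61, -2.62] 0.16
  row [-0.77, 1.18, -2.84] 0.16
  row [-0.77, 0.71, -3.0] 0.16
```

Emit:
step_arm(
  jaw=[-0.5,-0.5,-0.5,-0.5,-0.5],
  dp=[
    [-0.8,2.36,-1.98],
    [-0.8,2.01,-2.33],
    [-0.8,1.61,-2.62],
    [-0.8,1.18,-2.84],
    [-0.7,0.71,-3.0],
  ],
  spin=[0.16,0.16,0.16,0.16,0.16],
)

```text
clock: 17.92
ee_pos: [0.513, 0.159, 0.2383]
tcp_rot: [[-0.003, 0.942, 0.337], [-0.001, 0.337, -0.942], [-1.0, -0.003, 0.0]]
ft_force: [0.4, -0.6, -0.7]
grip_width: 0.064
```

Emit:
step_arm(
  jaw=[-0.5,-0.5,-0.5,-0.5,-0.5],
  dp=[
    [0,0,0],
    [1,0,0],
    [1,0,0],
    [1,0,0],
    [0,0,0],
  ],
  spin=[0,0,0,0,0],
)

```text
clock: 18.55
ee_pos: [0.5137, 0.1575, 0.2085]
tcp_rot: [[-0.002, 0.94, 0.341], [-0.001, 0.341, -0.94], [-1.0, -0.002, 0.0]]
ft_force: [1.1, 0.1, 0.4]
grip_width: 0.064
```

```bash
python3 -c "
from h import *
go(.5144,.1582,.1)
"
```

```text
now [0.5137 0.1575 0.2085] yaw 20.0 down [-0.002 -0.001 -1.   ] w 0.064 F [1.1 0.1 0.4] q [-24.  22.   7. 101.  -3.  57.   4.] t 18.55
tool total cm [10.85  0.12 -0.04] spin 0 rows 2
```

Emit:
step_arm(
  jaw=[-0.5,-0.5,-0.5,-0.5,0.5],
  dp=[
    [3,0.1,0],
    [4,0,0],
    [3,0,0],
    [0.7,0,0],
    [0,0,0],
  ],
  spin=[0,0,0,0,0],
)

```text
clock: 19.18
ee_pos: [0.5155, 0.1585, 0.1032]
tcp_rot: [[0.0, 0.94, 0.342], [0.0, 0.342, -0.94], [-1.0, 0.0, 0.0]]
ft_force: [0.4, -0.6, -0.4]
grip_width: 0.0471
```

Emit:
step_arm(
  jaw=[1,1,1,1,1],
  dp=[
    [0,0,0],
    [0,0,0],
    [0,0,0],
    [0,0,0],
    [0,0,0],
  ],
  spin=[0,0,0,0,0],
)

```text
clock: 19.8
ee_pos: [0.5157, 0.1588, 0.1038]
tcp_rot: [[0.002, 0.94, 0.342], [0.001, 0.342, -0.94], [-1.0, 0.002, 0.0]]
ft_force: [-1.2, -1.0, 6.0]
grip_width: 0.0393
```

Emit:
step_arm(
  jaw=[1,1,1,1,1],
  dp=[
    [-0.5,0,0],
    [-1.5,0,0],
    [-2,0,0],
    [-2,0,0],
    [0,0,0],
  ],
  spin=[0,0,0,0,0],
)

```text
clock: 20.42
ee_pos: [0.5161, 0.1589, 0.1647]
tcp_rot: [[0.003, 0.94, 0.342], [0.001, 0.342, -0.94], [-1.0, 0.004, 0.0]]
ft_force: [-0.8, 0.2, -1.9]
grip_width: 0.0396
```

```bash
python3 -c "
from h import *
go(.6006,.2467,.165)
img,d,P=cam('wrist'); save(img,'w4.png')
"
```

```text
now [0.5161 0.1589 0.1647] yaw 20.0 down [ 0.003  0.001 -1.   ] w 0.0396 F [-0.8  0.2 -1.9] q [-24.  25.   7. 105.  -4.  50.   4.] t 20.43
tool total cm [ 1.000e-02  1.094e+01 -5.370e+00] spin 0 rows 3
```

View pics/w4.png

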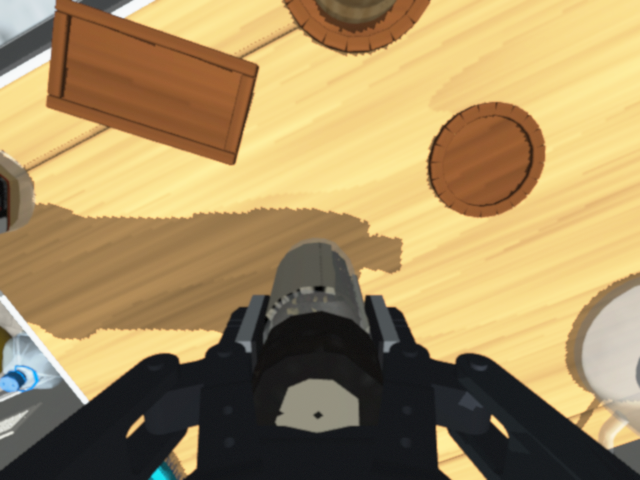

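The jar is held upright (318,350). Moving to the small dock.

Emit:
step_arm(
  jaw=[1,1,1,1,1],
  dp=[
    [0,2.2,-1.1],
    [0,3.5,-1.7],
    [0,3.3,-1.6],
    [0,1.9,-0.95],
    [0,0,0],
  ],
  spin=[0,0,0,0,0],
)

```text
clock: 21.1
ee_pos: [0.599, 0.2474, 0.1611]
tcp_rot: [[-0.002, 0.939, 0.344], [-0.0, 0.344, -0.939], [-1.0, -0.002, -0.0]]
ft_force: [-0.2, -0.5, -1.9]
grip_width: 0.0398
```

Emit:
step_arm(
  jaw=[1,1,1,1,1],
  dp=[
    [1,0,0],
    [2,0,0],
    [1,0,0],
    [0,0,0],
    [0,0,0],
  ],
  spin=[0,0,0,0,0],
)

```text
clock: 21.72
ee_pos: [0.5995, 0.246, 0.1233]
tcp_rot: [[0.001, 0.94, 0.342], [0.0, 0.342, -0.94], [-1.0, 0.001, -0.0]]
ft_force: [0.4, -0.5, -1.1]
grip_width: 0.0395
```

```bash
python3 -c "
from h import *
go(.6006,.2467,.109)
"
```

```text
now [0.5995 0.246  0.1233] yaw 20.0 down [ 0.001  0.    -1.   ] w 0.0395 F [ 0.4 -0.5 -1.1] q [-28.  36.   6.  91.  -4.  53.  -1.] t 21.73
tool total cm [ 1.43  0.13 -0.02] spin 0 rows 1
```

Emit:
step_arm(
  jaw=[1,1,1,1,1],
  dp=[
    [0.5,0.1,0],
    [0.5,0,0],
    [0.3,0,0],
    [0.15,0,0],
    [0,0,0],
  ],
  spin=[0,0,0,0,0],
)

```text
clock: 22.35
ee_pos: [0.6, 0.2464, 0.1089]
tcp_rot: [[-0.0, 0.94, 0.342], [0.0, 0.342, -0.94], [-1.0, -0.0, -0.0]]
ft_force: [-2.7, -0.7, 4.1]
grip_width: 0.0397
```

Contact. Releasing and rising.

Emit:
step_arm(
  jaw=[0.2,-0.2,-0.5,-0.5,-0.5],
  dp=[
    [0,0,0],
    [0,0,0],
    [0,0,0],
    [0,0,0],
    [-1,0,0],
  ],
  spin=[0,0,0,0,0],
)

```text
clock: 22.98
ee_pos: [0.5996, 0.2463, 0.1178]
tcp_rot: [[-0.002, 0.94, 0.342], [-0.001, 0.342, -0.94], [-1.0, -0.002, 0.0]]
ft_force: [0.1, 0.7, -0.4]
grip_width: 0.0641
```

Emit:
step_arm(
  jaw=[-0.5,-0.5,-0.5,-0.5,-0.5],
  dp=[
    [-3,0,0],
    [-5,0,0],
    [-5,0,0],
    [-3,0,0],
    [0,0,0],
  ],
  spin=[0,0,0,0,0],
)

```text
clock: 23.6
ee_pos: [0.6014, 0.2468, 0.282]
tcp_rot: [[0.006, 0.94, 0.342], [0.002, 0.342, -0.94], [-1.0, 0.006, -0.0]]
ft_force: [0.3, 0.2, -0.5]
grip_width: 0.0642
```

```bash
python3 -c "
from h import *
go(.4621,-.0831,.22,37)
img,d,P=cam('wrist'); save(img,'w5.png')
for t,a,b in(('salt_jar',.16,.175),('pepper_mill',.19,.222),('dock_small_round',.0585,.07)):
  for r in ctrl.silhouettes('wrist',t)[:1]: print(t,r['score'],fit(P,r['mask'],a,b,1))
"
```

```text
now [0.6014 0.2468 0.282 ] yaw 20.0 down [ 0.006  0.002 -1.   ] w 0.0642 F [ 0.3  0.2 -0.5] q [-28.  29.   7.  77.  -4.  73.  -1.] t 23.6
tool total cm [  6.04 -24.41  26.24] spin -0.297 rows 7
  row [0.86, -3.49, 3.75] -0.0424
  row [0.86, -3.64, 3.6] -0.0424
  row [0.86, -3.79, 3.44] -0.0424
  row [0.86, -3.93, 3.28] -0.0424
  row [0.86, -4.07, 3.11] -0.0424
  row [0.86, -4.2, 2.93] -0.0424
  row [0.86, -4.32, 2.75] -0.0424
salt_jar 0.67 (2283, array([598.5, 246.3]), 20.3)
pepper_mill 0.67 (6834, array([484.2, 320.9]), 25.1)
dock_small_round 0.91 (1887, array([600.2, 246.9]), 36.6)
```

View pics/w5.png

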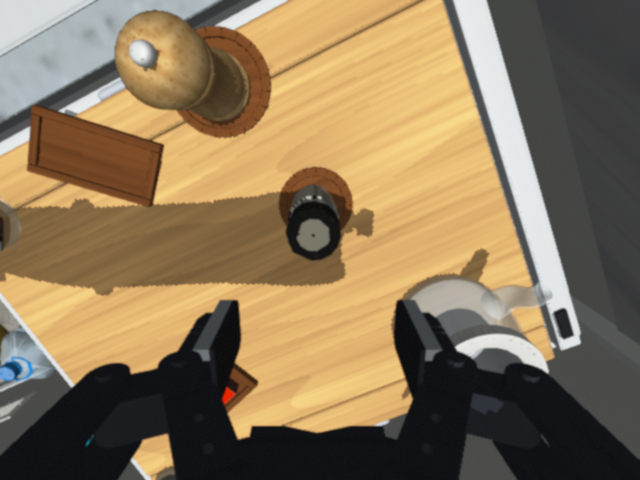

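Salt (316,220) and mill (170,70) stand in their docks within about 2 mm. Now the brush.

Emit:
step_arm(
  jaw=[-0.5,-0.5,-0.5,-0.5,-0.5],
  dp=[
    [0,-3.49,3.75],
    [0,-3.64,3.6],
    [1,-3.79,3.44],
    [1,-3.93,3.28],
    [1,-4.07,3.11],
  ],
  spin=[-0.042,-0.042,-0.042,-0.042,-0.043],
)

```text
clock: 24.42
ee_pos: [0.4989, 0.0092, 0.247]
tcp_rot: [[-0.002, 0.847, 0.532], [-0.0, 0.532, -0.847], [-1.0, -0.002, -0.001]]
ft_force: [0.1, -0.1, 0.8]
grip_width: 0.064
```

Emit:
step_arm(
  jaw=[-0.5,-0.5,-0.5,-0.5,-0.5],
  dp=[
    [1,-4.2,2.93],
    [1,-4.32,2.75],
    [0,0,0],
    [0,0,0],
    [0,0,0],
  ],
  spin=[-0.043,-0.043,0,0,0],
)

```text
clock: 25.05
ee_pos: [0.4609, -0.0822, 0.2281]
tcp_rot: [[-0.0, 0.797, 0.604], [0.0, 0.604, -0.797], [-1.0, 0.0, -0.0]]
ft_force: [-0.0, 0.1, 0.3]
grip_width: 0.0643
```

```bash
python3 -c "
from h import *
img,d,P=cam('wrist'); save(img,'w6.png')
go(.4621,-.0831,.065,38)
for r in ctrl.silhouettes('wrist','scrub_brush')[:1]:
  m=r['mask']; m[::2]=0; m[:,::2]=0
  print(r['score'],r['location'],fit(P,m,.059,.115),fit(P,m,.09,.115),fit(P,m,.062,.085))
"
```

```text
now [ 0.4608 -0.0822  0.2281] yaw 37.1 down [-0.  0. -1.] w 0.0644 F [-0.3 -0.4 -0.1] q [  1.  15.   8. 109.  -3.  56.  47.] t 25.1
tool total cm [16.31  0.05  0.15] spin -0.015 rows 3
  row [5.44, 0.02, 0.05] -0.005
  row [5.44, 0.02, 0.05] -0.005
  row [5.44, 0.02, 0.05] -0.005
0.62 [316.7, 224.7] (742, array([461.2, -84. ]), (27.9, 82.4), 'short-axis yaw', 37.8) (281, array([460.3, -82.5]), (10.8, 63.1), 'short-axis yaw', 40.4) (451, array([461.2, -84. ]), (27.9, 82.4), 'short-axis yaw', 37.8)
```

View pics/w6.png

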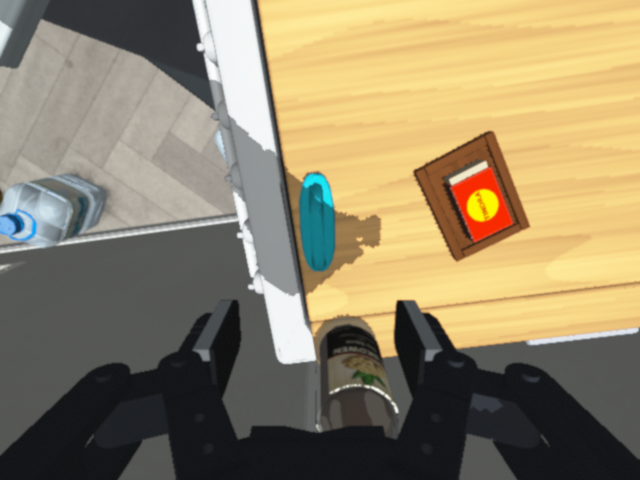

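```bash
python3 -c "
from h import *
img,d,P=cam('wrist')
for u,v in((290,220),(285,190),(275,220),(262,200),(250,230),(240,220),(270,260)): print(u,v,P[v,u].round(3))
go(.4613,-.0835,.064,39)
"
```

```text
290 220 [ 0.449 -0.114 -0.001]
285 190 [ 0.427 -0.091 -0.   ]
275 220 [ 0.436 -0.118  0.019]
262 200 [ 0.414 -0.109  0.018]
250 230 [ 0.424 -0.171 -0.071]
240 220 [ 0.406 -0.2   -0.165]
270 260 [ 0.456 -0.155  0.017]
now [ 0.4607 -0.0825  0.2282] yaw 37.1 down [-0.  0. -1.] w 0.0643 F [-0.1 -0.  -0.4] q [  1.  15.   8. 109.  -3.  56.  47.] t 25.2
tool total cm [ 1.642e+01 -1.000e-02  1.100e-01] spin -0.033 rows 3
  row [5.47, -0.0, 0.04] -0.0109
  row [5.47, -0.0, 0.04] -0.0109
  row [5.47, -0.0, 0.04] -0.0109
```

Edge trim is lower than the board, so it's clear.

Emit:
step_arm(
  jaw=[-0.5,-0.5,-0.5,-0.5,-0.5],
  dp=[
    [4,0,0.1],
    [5,0,0],
    [4,0,0],
    [2.5,0,0],
    [0.6,0,0],
  ],
  spin=[-0.033,0,0,0,0],
)

```text
clock: 25.82
ee_pos: [0.4603, -0.0837, 0.066]
tcp_rot: [[-0.003, 0.778, 0.629], [0.0, 0.629, -0.778], [-1.0, -0.002, -0.002]]
ft_force: [0.5, 0.1, -0.4]
grip_width: 0.0639
```

```bash
python3 -c "
from h import *
go(.4613,-.0835,.064,39)
"
```

```text
now [ 0.4603 -0.0837  0.066 ] yaw 39.0 down [-0.003  0.    -1.   ] w 0.0639 F [ 0.5  0.1 -0.4] q [  3.  28.   6. 121.  -5.  31.  52.] t 25.82
tool total cm [0.2  0.09 0.04] spin -0.001 rows 1
  row [0.2, 0.09, 0.04] -0.0007
```

Emit:
step_arm(
  jaw=[0,0.5,1,1,1],
  dp=[
    [0.1,0.1,0],
    [0,0,0],
    [0,0,0],
    [0,0,0],
    [0,0,0],
  ],
  spin=[0,0,0,0,0],
)

```text
clock: 26.45
ee_pos: [0.4625, -0.0837, 0.0676]
tcp_rot: [[0.003, 0.778, 0.628], [-0.0, 0.628, -0.778], [-1.0, 0.002, 0.002]]
ft_force: [-1.0, 1.1, 7.0]
grip_width: 0.0267
```

Emit:
step_arm(
  jaw=[1,1,1,1,1],
  dp=[
    [0,0,0],
    [-1,0,0],
    [-3,0,0],
    [-4,0,0],
    [-4,0,0],
  ],
  spin=[0,0,0,0,0],
)

```text
clock: 27.08
ee_pos: [0.4615, -0.0838, 0.1884]
tcp_rot: [[0.001, 0.778, 0.628], [-0.0, 0.628, -0.778], [-1.0, 0.0, 0.0]]
ft_force: [1.2, 0.6, -0.9]
grip_width: 0.0268
```

```bash
python3 -c "
from h import *
img,d,P=cam('wrist'); save(img,'w7.png')
go(.3871,.218,.2,92)
for r in ctrl.silhouettes('wrist','scrub_brush')[:1]:
  m=r['mask']; print(r['score'],np.nanpercentile(P[m],[2,50,98],axis=0).round(3)); m[::2]=0;m[:,::2]=0; print(fit(P,m,.15,.25))
"
```

```text
now [ 0.4638 -0.0844  0.1931] yaw 38.9 down [ 0.008 -0.001 -1.   ] w 0.0267 F [ 2.1 -0.8  3. ] q [  1.  18.   8. 112.  -3.  50.  50.] t 27.12
tool total cm [ -0.78  13.01 -28.35] spin -0.927 rows 6
  row [-0.13, 2.17, -4.73] -0.1546
  row [-0.13, 2.87, -4.34] -0.1546
  row [-0.13, 3.5, -3.84] -0.1546
  row [-0.13, 4.05, -3.26] -0.1546
  row [-0.13, 4.51, -2.59] -0.1546
  row [-0.13, 4.85, -1.87] -0.1546
```

View pics/w7.png

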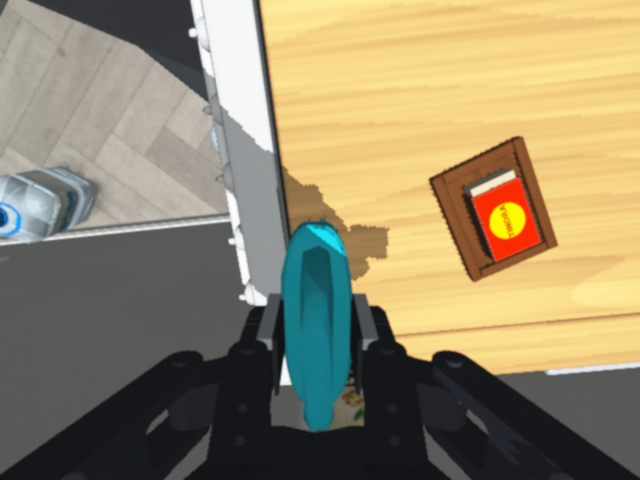

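Brush is gripped cleanly (318,310). Moving to the long dock.

Emit:
step_arm(
  jaw=[1,1,1,1,1],
  dp=[
    [-0.2,2.17,-4.73],
    [-0.2,2.87,-4.34],
    [0,3.5,-3.84],
    [0,4.05,-3.26],
    [0,4.51,-2.59],
  ],
  spin=[-0.155,-0.155,-0.155,-0.155,-0.155],
)

```text
clock: 27.8
ee_pos: [0.3967, 0.1696, 0.1905]
tcp_rot: [[0.001, 0.112, 0.994], [-0.0, 0.994, -0.112], [-1.0, 0.0, 0.001]]
ft_force: [1.0, 0.2, 0.2]
grip_width: 0.0265
```

Emit:
step_arm(
  jaw=[1,1,1,1,1],
  dp=[
    [0,4.85,-1.87],
    [0,0,0],
    [0,0,0],
    [0,0,0],
    [0,0,0],
  ],
  spin=[-0.153,0,0,0,0],
)

```text
clock: 28.42
ee_pos: [0.3849, 0.2175, 0.1903]
tcp_rot: [[0.0, -0.034, 0.999], [-0.0, 0.999, 0.034], [-1.0, -0.0, 0.0]]
ft_force: [-0.0, 0.2, -1.6]
grip_width: 0.0264
```

```bash
python3 -c "
from h import *
go(.3871,.218,.074,92.2)
img,d,P=cam('wrist')
for r in ctrl.silhouettes('wrist','scrub_brush')[:1]:
  m=r['mask']; print(r['score'],np.nanpercentile(P[m],[2,50,98],axis=0).round(3)); m[::2]=0;m[:,::2]=0; print(fit(P,m,.15,.3))
"
```

```text
now [0.3849 0.2175 0.1903] yaw 91.9 down [ 0. -0. -1.] w 0.0264 F [-0.   0.2 -1.6] q [-24.  16. -11. 116.   4.  49.  55.] t 28.43
tool total cm [11.63  0.05  0.22] spin -0.005 rows 2
  row [5.82, 0.02, 0.11] -0.0023
  row [5.82, 0.02, 0.11] -0.0023
0.74 [[0.345 0.205 0.195]
 [0.372 0.217 0.201]
 [0.415 0.231 0.232]]
(2921, array([383.3, 217.7]), (27.8, 80.9), 'short-axis yaw', -88.0)
```

Emit:
step_arm(
  jaw=[1,1,1,1,1],
  dp=[
    [2,0,0.3],
    [4,0,0],
    [3,0,0],
    [1.7,0,0],
    [0.5,0,0],
  ],
  spin=[0,0,0,0,0],
)

```text
clock: 29.15
ee_pos: [0.3872, 0.2182, 0.0774]
tcp_rot: [[-0.002, -0.036, 0.999], [-0.001, 0.999, 0.036], [-1.0, -0.001, -0.002]]
ft_force: [-0.8, -0.8, -0.5]
grip_width: 0.0263
```

Emit:
step_arm(
  jaw=[1,1,1,1,1],
  dp=[
    [0.2,0,0],
    [0.1,0,0],
    [0,0,0],
    [0,0,0],
    [0,0,0],
  ],
  spin=[0,0,0,0,0],
)

```text
clock: 29.78
ee_pos: [0.3876, 0.2187, 0.0755]
tcp_rot: [[0.0, -0.036, 0.999], [0.0, 0.999, 0.036], [-1.0, 0.0, 0.0]]
ft_force: [-0.0, -0.9, -0.2]
grip_width: 0.0268
```

Emit:
step_arm(
  jaw=[1,1,1,1,1],
  dp=[
    [0.2,0,0],
    [0.1,0,0],
    [0,0,0],
    [0,0,0],
    [0,0,0],
  ],
  spin=[0,0,0,0,0],
)

```text
clock: 30.4
ee_pos: [0.3875, 0.2187, 0.0726]
tcp_rot: [[0.0, -0.036, 0.999], [-0.0, 0.999, 0.036], [-1.0, -0.0, 0.0]]
ft_force: [-1.3, -0.9, 7.1]
grip_width: 0.0262
```

Contact at the expected height. Release and retreat (raising, then back toward the start, clear of the view).

Emit:
step_arm(
  jaw=[0.5,0.2,0,-0.3,-0.3],
  dp=[
    [0,0,0],
    [0,0,0],
    [0,0,0],
    [0,0,0],
    [0,0,0],
  ],
  spin=[0,0,0,0,0],
)

```text
clock: 31.02
ee_pos: [0.3875, 0.2187, 0.0722]
tcp_rot: [[-0.0, -0.036, 0.999], [-0.0, 0.999, 0.036], [-1.0, -0.0, -0.0]]
ft_force: [-0.8, -0.3, 0.6]
grip_width: 0.0556
```

Emit:
step_arm(
  jaw=[-0.3,-0.3,-0.3,-0.3,-0.3],
  dp=[
    [-2,0,0],
    [-5,0,0],
    [-6,0,0],
    [-6,0,0],
    [-3,0,0],
  ],
  spin=[0,0,0,0,0],
)

```text
clock: 31.65
ee_pos: [0.3881, 0.2191, 0.2956]
tcp_rot: [[0.004, -0.036, 0.999], [0.002, 0.999, 0.036], [-1.0, 0.002, 0.004]]
ft_force: [1.3, 0.5, -1.4]
grip_width: 0.0554
```

Emit:
step_arm(
  jaw=[-0.3,-0.3,-0.3,-0.3,-0.3],
  dp=[
    [0,5.5,-2],
    [0,5.5,-2],
    [0,5.5,-2],
    [0,5.5,-2],
    [0,5.5,-2],
  ],
  spin=[0,0,0,0,0],
)

```text
clock: 32.28
ee_pos: [0.2769, 0.4913, 0.2922]
tcp_rot: [[0.0, -0.036, 0.999], [-0.0, 0.999, 0.036], [-1.0, -0.0, 0.0]]
ft_force: [0.7, 1.1, 0.3]
grip_width: 0.0555
```

```bash
python3 -c "
from h import *
go(.2,.59,.3)
img,d,P=cam('top'); save(img[50:430,100:500],'t2.png')
for t,a,b,c in(('matchbox',.07,.09,0),('scrub_brush',.066,.13,0),('salt_jar',.158,.175,1),('pepper_mill',.19,.222,1),('pepper_mill',.226,.24,1),('teapot',.1,.2,0),('sauce_bottle',.23,.28,1)):
  for r in ctrl.silhouettes('top',t)[:1]:
    q=P[r['mask']]; print(t,round(r['score'],2),fit(P,r['mask'],a,b,c),'ztop',np.nanpercentile(q[:,2],98).round(4))
"
```

```text
now [0.2769 0.4913 0.2922] yaw 92.0 down [ 0. -0. -1.] w 0.0555 F [0.7 1.1 0.3] q [-50.  22. -20.  89.   8.  70.  21.] t 32.27
tool total cm [-0.79 10.13 -7.33] spin 0 rows 3
matchbox 0.92 (540, array([554.9,  12. ]), (33.8, 56.1), 'short-axis yaw', 66.4) ztop 0.0804
scrub_brush 0.87 (640, array([387.3, 219. ]), (27.5, 82.3), 'short-axis yaw', -88.7) ztop 0.1158
salt_jar 0.91 (424, array([598.6, 245.4]), 19.7) ztop 0.1689
pepper_mill 0.71 (719, array([483.8, 320.8]), 24.9) ztop 0.2289
pepper_mill 0.71 (45, array([484.7, 321.8]), 5.9) ztop 0.2289
teapot 0.7 (3294, array([782.3, 164.4]), (110.1, 178.9), 'short-axis yaw', 28.3) ztop 0.1651
sauce_bottle 0.85 (444, array([ 557.6, -163.4]), 16.3) ztop 0.2612
```

View pics/t2.png

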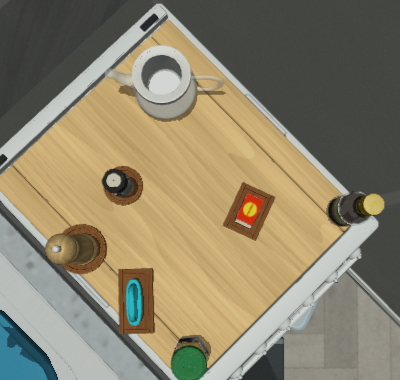

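All four sit in their docks: mill (75,248), salt (120,183), matchbox (250,210), brush (135,302). The teapot and bottle are unmoved. Handing in.

```bash
python3 -c "
from rig import ctrl
print(ctrl.finish_job())"
```

```text
the job is handed in; nothing more can be done
None
```

I put all four things in their docks, let go of them and backed the arm away, then handed the job in at about 32 s of the 96 s. No verdict is reported.

These are the last top-camera checks, taken just before handing in:

| Thing | Distance from dock centre | Limit |
|---|---|---|
| Pepper mill | about 2–3 mm | 12 mm |
| Salt jar | about 2 mm | 12 mm |
| Matchbox | about 1.5 mm | 16 mm |
| Brush | about 1 mm | 16 mm |

- **Seating:** the tops of the salt jar, matchbox and brush read about 5 mm higher than at the start. That is what standing on the dock floors should give. The mill's top reading (0.229) was less clear, because I had no matching start value for it. In the picture all four look upright.
- **Teapot and bottle:** the teapot was within about 2 mm of its starting fit. I did not compare the bottle's position number for number; it looked unmoved in the picture.
- **Regrip:** my first grip on the mill seemed too high on its head (46 mm wide, not 50, with some upward force), so I regripped 7 mm lower. The width still read 46 mm. The other widths also read 2–3 mm low, so this is probably an offset in the opening reading.

No check failed.

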